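# Hold the rocker cover over the cylinder head for its screws

## Task

Pick up the sheet-steel rocker cover by its hump, gripping lightly enough not to dent it, and hold it level over the cylinder head, its underside about 10 mm above the gasket, wide end over wide end, with its four screw holes lined up over the four threaded holes so that I can start the screws. Do not let the cover touch the head or its gasket, leave the dish, screwdriver and oil bottle alone, and finish while still holding the cover there, still and steady: do not set it down or let go.

Things in the scene. Friction and masses are not known exactly. Their poses are not given: they have to be found in the camera images.
- cover_center (a point): Grey sheet-steel rocker cover, 0.15 to 0.27 kg, flange down on the bench. Point: its centre, 20 mm above the underside; x points to the narrow end, z up. Hollow hump, upright sides, 84 (x) x 52 mm (y), top 40 mm above the underside, on a 3 mm flange: grip across the 52 mm, fingertips above the flange. 10 N carries it; it dents above 35 N per finger. Breather nipple at the wide end.
- head_face (a point): Finned aluminium cylinder head, fixed on two wooden bearers (150 mm along y), rocker side up; deck 144 x 112 mm, spark plug out 34 mm at the narrow end, low down. Point: centre of the top of the dark gasket, 100 mm above the bench, the head's highest part; x points to the narrow end, z up. The gasket has the cover flange's outline; the rockers in the well lie below it.
- dish: Bystander: round steel dish with four screws in it, 110 mm across, 28 mm high; origin at the centre of its underside.
- driver: Bystander: screwdriver with a black handle, 200 mm long, lying on the bench; origin on its underside.
- oil: Bystander: black oil bottle, 68 mm across, 170 mm high; origin at the centre of its underside.
- cover_h1 (a point): Centre, at the flange's underside, of the cover's left hole (+y) of the wide end: a 9 mm through hole at x, y = (-53, +33) mm from the cover's centre, 20 mm below it. The 3 mm flange here is a strip 24 mm long (x) and 88 mm wide (y); between the two end strips a 6 mm lip runs along the hump.
- head_h1 (a point): Centre, at the height of the gasket's upper face, of the head's left hole (+y) of the wide end: a 6 mm threaded hole (through a 9 mm gasket hole) at x, y = (-53, +33) mm from head_face. It belongs under cover_h1.
- cover_h2 (a point): Centre, at the flange's underside, of the cover's right hole (-y) of the wide end: a 9 mm through hole at x, y = (-53, -33) mm from the cover's centre, 20 mm below it. The 3 mm flange here is a strip 24 mm long (x) and 88 mm wide (y); between the two end strips a 6 mm lip runs along the hump.
- head_h2 (a point): Centre, at the height of the gasket's upper face, of the head's right hole (-y) of the wide end: a 6 mm threaded hole (through a 9 mm gasket hole) at x, y = (-53, -33) mm from head_face. It belongs under cover_h2.
- cover_h3 (a point): Centre, at the flange's underside, of the cover's left hole (+y) of the narrow end: a 9 mm through hole at x, y = (+53, +20) mm from the cover's centre, 20 mm below it. The 3 mm flange here is a strip 24 mm long (x) and 62 mm wide (y); between the two end strips a 6 mm lip runs along the hump.
- head_h3 (a point): Centre, at the height of the gasket's upper face, of the head's left hole (+y) of the narrow end: a 6 mm threaded hole (through a 9 mm gasket hole) at x, y = (+53, +20) mm from head_face. It belongs under cover_h3.
- cover_h4 (a point): Centre, at the flange's underside, of the cover's right hole (-y) of the narrow end: a 9 mm through hole at x, y = (+53, -20) mm from the cover's centre, 20 mm below it. The 3 mm flange here is a strip 24 mm long (x) and 62 mm wide (y); between the two end strips a 6 mm lip runs along the hump.
- head_h4 (a point): Centre, at the height of the gasket's upper face, of the head's right hole (-y) of the narrow end: a 6 mm threaded hole (through a 9 mm gasket hole) at x, y = (+53, -20) mm from head_face. It belongs under cover_h4.

How it is judged (in metres and radians):
On the way:
1. the cover is lifted clear of the bench, held by the fingers (contact force between cover and the fingers above 0.5 N and contact force between cover and head below 0.05 N and contact force between cover and table below 0.05 N and contact force between cover and dish below 0.05 N and contact force between cover and driver below 0.05 N and contact force between cover and oil below 0.05 N and height (world z) of cover_center above 0.05 m and horizontal distance between cover_center and head_face above 0.02 m), for 0.2 s.
At the end, for the whole second after the job is handed in: The fingers alone hold the cover, level within 4 degrees and still (under 10 mm/s); each of its four holes is within 3.5 mm sideways of its own threaded hole, its underside 4 to 18 mm above the gasket at every hole, touching neither head, gasket, bench nor bystander (contact force between cover and the fingers above 0.5 N and contact force between cover and head below 0.05 N and contact force between cover and table below 0.05 N and contact force between cover and dish below 0.05 N and contact force between cover and driver below 0.05 N and contact force between cover and oil below 0.05 N and horizontal distance between cover_h1 and head_h1 below 0.0035 m and horizontal distance between cover_h2 and head_h2 below 0.0035 m and horizontal distance between cover_h3 and head_h3 below 0.0035 m and horizontal distance between cover_h4 and head_h4 below 0.0035 m and z of cover_h1 in the frame of head_face between 0.004 and 0.018 m and z of cover_h2 in the frame of head_face between 0.004 and 0.018 m and z of cover_h3 in the frame of head_face between 0.004 and 0.018 m and z of cover_h4 in the frame of head_face between 0.004 and 0.018 m and angle between cover_center's own z axis and vertical below 0.07 rad and linear speed of cover below 0.01 m/s and angular speed of cover below 0.1 rad/s); the arm keeps its last pose, push and grip.
It fails at once if the cover is squeezed or pressed so hard that it dents (fingers over 35 N each) (contact force between cover and the fingers above 70 N).
It fails at once if the cover touches the cylinder head or its gasket (contact force between cover and head above 0.3 N).
It fails at once if a bystander is disturbed (moved more than 15 mm) (distance of any of dish, driver, oil from where it was at the start of the episode above 0.015 m).
It also fails if it takes over 43 s, if anything falls off the work surface, if the arm or the gripper's body presses on something with over 40 N, if the wrist force passes 120 N, or if a joint passes its speed limit or range.

## Robot

A 6-joint arm with a two-finger parallel gripper is mounted at the origin on the work surface. World frame = base frame: x ahead of the robot, y to its left, z up, the work surface at z = 0. Lengths are in mm, angles in rad, forces in N, time in s.
With the tool pointing down it reaches from about 350 to 775 mm from the base axis. Payload 7.3 kg.
Tool frame: the origin (TCP) lies on the centre line of the jaws, within the pads' length; the fingertips stand finger_overhang ahead of it and the grasp point (between the pads) lies 8 mm behind it (finger_overhang is the distance from the TCP to the fingertips, in mm); z points along the fingers, y is the line along which they close (so a half turn about z gives the same grasp; the last joint's range is limited). The gripper opens to 92 mm and grips with 3 to 60 N. Pads are 19 mm wide; open, the fingers measure 130 mm over their backs; the gripper's body (75 mm by 190 mm) begins 47 mm behind the grasp point.
Start: joints at [1.085, 0.342, 1.524, -0, 1.275, -0.146], TCP at [174.967, 495.005, 237.741] pointing down, gripper open.
Joint ranges: [-2.53, 2.53], [-0.77, 2.02], [0.04, 2.7], [-1, 4.14], [0.28, 2.66], [-3.11, 3.11]. Speed limits (rad/s): [2.57, 2.57, 3.14, 3.14, 3.14, 3.14].

## Interface

Orientations are given as [roll, pitch, yaw] about the fixed x, y, z axes, in that order (R = Rz(yaw) Ry(pitch) Rx(roll)).
In Python, from plant import get_obs, capture, close_job, finger_overhang gives the robot as it stands.
- The arm moves only by the shell command python3 -m inch 'ROWS'. ROWS is JSON, one flat list of numbers, 7 for each row, row after row: the turn, a rotation vector about the tool's x, y, z scaled (see below), then the shift along the tool's x, y, z scaled (see below), then the closure, from -1 (fully open) to 1 (shut). In form: [ax, ay, az, tx, ty, tz, gripper, ax, ay, az, tx, ty, tz, gripper, ...]. A call has 1 to 10 rows; each row shifts and turns the commanded pose from where the row before left it, along the tool's axes as they then stand; what a row does not reach is not made up. The controller multiplies each number of a shift by 0.8 m and each number of a turn by 1.5 rad. A row lasts 1/12 s, in which the tool goes at most 41.7 mm and 7.16 degrees, less where a joint would pass 70% of its speed; a pose out of reach is approached as far as the arm can. A call with a number of a shift or a turn outside -1 to 1 is refused whole. A call with a gripper value outside its range is refused whole. The fingers move at their own pace and stop on an object; the grip force is fixed at half the most. Time passes only in rows, so rows that do not move let the fingers close. It gives the time, the measured TCP pose, the force, the opening and the grip force at its end, in the units of the state.
- get_obs(): the state, without advancing time (a new reading comes with each control period).
- capture(name): name is "scene" or "top" or "wrist"; returns a dict with "image" (480x640x3 uint8, red, green, blue), "mtx" (3x3 intrinsics, pixels), "pose" (4x4, takes a point from camera to world coordinates). Camera axes: x right, y up, looking along -z (the intrinsics and any distortion apply to the point x, -y, -z); pixel columns grow to the right and rows downward; lengths in mm; the calibration is good to about 2 mm. A picture is of the moment at which its call begins. There is no depth.
- close_job(): hands the job in; it is judged then, once.
The state is a dict: "time": time; "joint_positions": joint angles; "dq": joint speeds; "tau": joint torques, N m; "tool_pos": TCP position; "tcp_rot": TCP orientation; "contact_force": force on the tool from outside, world axes, zero at the start; "moment": the same for the moment, N m; "grip_width": finger opening in mm; "finger_force": force on a finger pad.
Only numpy, scipy, OpenCV 4.12 (cv2) and the standard library are available. Lean on these libraries where they do the work, as an engineer would, in place of code of your own. Each camera call takes 0.05 s, during which the arm holds its last target. There are 200 camera calls.

## Working session

There is one attempt and no reset: what is moved stays moved. The work goes in short steps, Python scripts to look and compute and a shell command to move; the robot and the scene stay as the last step left them, time stands still between calls to the robot, and variables do not carry over. Pictures are saved under pics/ and viewed, at most 10 in all, crops included, and the job is handed in when it is done.

```bash
mkdir -p pics; ls; cat > h.py <<'E'
import numpy as np, cv2
from plant import get_obs, capture, finger_overhang
def ray(c,u,v):
    K=np.array(c["mtx"]);P=np.array(c["pose"])
    d=np.linalg.solve(K,[u,v,1.0]); d=np.array([d[0],-d[1],-d[2]])
    return P[:3,3],P[:3,:3]@d
def onplane(c,u,v,z):
    o,d=ray(c,u,v); return o+d*(z-o[2])/d[2]
def proj(c,p):
    P=np.array(c["pose"]);q=P[:3,:3].T@(np.array(p)-P[:3,3]); q=np.array([q[0],-q[1],-q[2]])
    r=np.array(c["mtx"])@q; return r[:2]/r[2]
def save(c,n): cv2.imwrite("pics/"+n,cv2.cvtColor(c["image"],cv2.COLOR_RGB2BGR))
E
python3 - <<'E'
from h import *
print(finger_overhang, get_obs())
for n in("top","scene"):
    c=capture(n); save(c,n+".png"); print(n,c["mtx"],c["pose"], [k for k in c])
    np.save(n+".npy",c,allow_pickle=True)
E
```

```text
pics
11.0 {'time': 0.0, 'joint_positions': array([ 1.08502458e+00,  3.42706564e-01,  1.52502060e+00, -1.14840623e-05,
        1.27541923e+00, -1.45989784e-01]), 'dq': array([-0.00071526,  0.00046963, -0.00076217,  0.00072475,  0.00156829,
       -0.00037725]), 'tau': array([ 5.08998983e-04, -4.31231582e+01, -2.44217920e+01,  7.17360084e-02,
        5.59050974e-02, -1.51957056e-04]), 'tool_pos': array([174.76151777, 494.63548043, 237.05210032]), 'tcp_rot': array([-3.14005385e+00, -2.15159542e-04,  2.80181387e+00]), 'contact_force': array([-1.39983137,  0.5470727 ,  0.31299273]), 'moment': array([-0.00304474, -0.02775251,  0.00774839]), 'finger_force': 0.0, 'grip_width': 91.9541498162464}
top [[470.66595558   0.         318.04396628]
 [  0.         470.66595558 235.32406144]
 [  0.           0.           1.        ]] [[-3.22741895e-03  9.81204508e-01 -1.92943770e-01  3.65155449e+02]
 [-9.99985513e-01 -2.33557062e-03  4.84959830e-03  1.29259331e+02]
 [ 4.30781391e-03  1.92956626e-01  9.81197831e-01  1.29665248e+03]
 [ 0.00000000e+00  0.00000000e+00  0.00000000e+00  1.00000000e+00]] ['image', 'mtx', 'pose']
scene [[541.35885296   0.         319.39524822]
 [  0.         541.35885296 238.52007949]
 [  0.           0.           1.        ]] [[ 3.74473937e-01 -7.78523531e-01  5.03657008e-01  1.23123627e+03]
 [ 9.27186252e-01  3.20104434e-01 -1.94573392e-01 -1.16561715e+02]
 [-9.74287708e-03  5.39846518e-01  8.41707083e-01  1.12342958e+03]
 [ 0.00000000e+00  0.00000000e+00  0.00000000e+00  1.00000000e+00]] ['image', 'mtx', 'pose']
```

View pics/top.png

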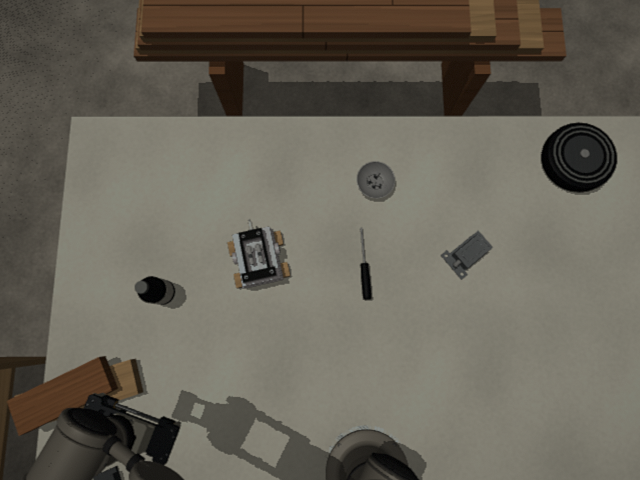

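View pics/scene.png

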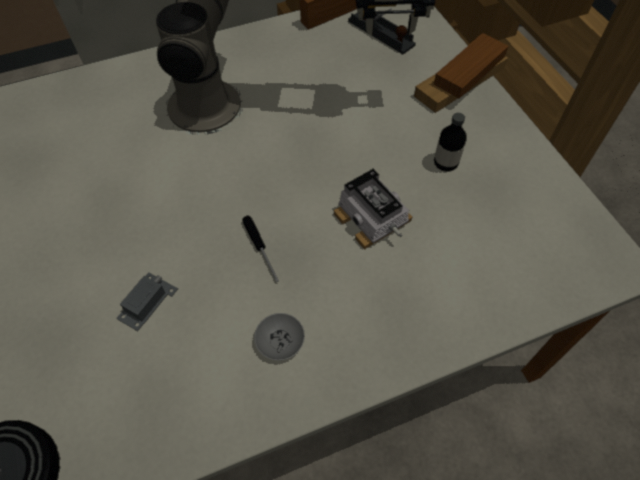

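The top view shows the cover around (467,255), with its wide end apparently lower-left. The head is around (257,255), with its plug (narrow end) pointing up at (250,222). The dish is at (376,181), the driver at (365,265) and the oil at (155,290). Next I'll zoom in.

```bash
python3 - <<'E'
from h import *
c=np.load("top.npy",allow_pickle=True).item()
im=cv2.cvtColor(c["image"],cv2.COLOR_RGB2BGR)
a=cv2.resize(im[225:285,432:500],None,fx=5.5,fy=5.5,interpolation=cv2.INTER_CUBIC)
b=cv2.resize(im[215:295,222:294],None,fx=5.5,fy=5.5,interpolation=cv2.INTER_CUBIC)
H=max(a.shape[0],b.shape[0]); o=np.zeros((H,a.shape[1]+b.shape[1],3),np.uint8)
o[:a.shape[0],:a.shape[1]]=a;o[:b.shape[0],a.shape[1]:]=b
cv2.imwrite("pics/crop.png",o);print(a.shape,b.shape)
for n,u,v,z in (("cover",467,255,20),("head",257,255,100),("dish",376,181,14),("drv",365,265,10),("oil",143,287,170)): print(n,onplane(c,u,v,z).round())
E
```

```text
(330, 374, 3) (440, 396, 3)
cover [ 560. -286.   20.]
head [549. 280. 100.]
dish [774. -42.  14.]
drv [535.  -6.  10.]
oil [462. 541. 170.]
```

View pics/crop.png

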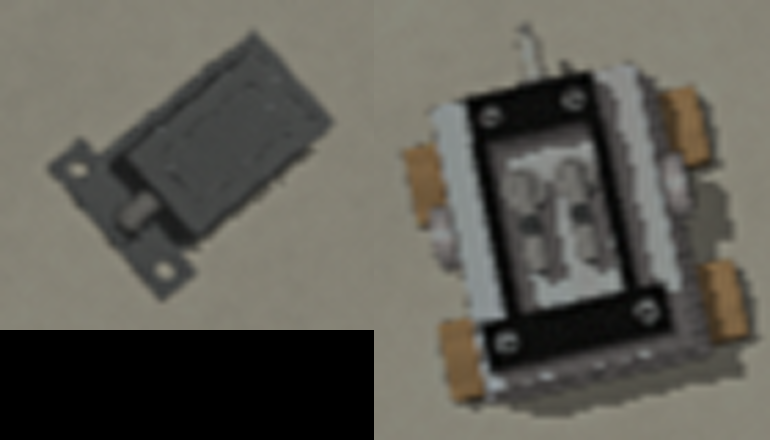

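The cover's wide end has its breather at the lower-left and its wide holes at about (446.2,255.5) and (462,274.1). The head's wide holes are at (246,277.2) and (271.8,271.4), and its narrow holes at (243.1,235.9) and (258.2,232.8).

```bash
cat >> h.py <<'E'
HX=np.array([[-53,33],[-53,-33],[53,20],[53,-20]],float)
def fit(pts,ids):
    A=HX[ids];B=np.array(pts)[:,:2];a=A-A.mean(0);b=B-B.mean(0)
    th=np.arctan2((a[:,0]*b[:,1]-a[:,1]*b[:,0]).sum(),(a*b).sum())
    R=np.array([[np.cos(th),-np.sin(th)],[np.sin(th),np.cos(th)]])
    t=B.mean(0)-R@A.mean(0); return t,th,np.linalg.norm(B-(A@R.T+t),axis=1)
E
python3 - <<'E'
from h import *
c=np.load("top.npy",allow_pickle=True).item()
C=[onplane(c,*p,3) for p in((446.2,255.5),(462,274.1))]
print("cover",*fit(C,[0,1]))
H=[onplane(c,*p,100) for p in((246,277.2),(271.8,271.4),(243.1,235.9),(258.2,232.8))]
print("head",*fit(H,[0,1,2,3]))
o=get_obs();print(o["tool_pos"],o["tcp_rot"])
E
```

```text
cover [ 568.21416288 -295.45869893] -0.9058189722584575 [0.03394149 0.03394149]
head [551.53399828 286.1303191 ] 0.22173950222744482 [0.47317403 0.65550295 0.57469448 0.23216628]
[174.78180202 494.69033795 237.10829968] [-3.14021573e+00 -2.33565211e-04  2.80180367e+00]
```

```bash
python3 -m inch '[0,0,0,-0.033,-0.032,0,-1, 0,0,0,-0.033,-0.032,0,-1, 0,0,0,-0.033,-0.032,0,-1, 0,0,0,-0.033,-0.032,0,-1, 0,0,0,-0.033,-0.032,0,-1, 0,0,0,-0.033,-0.032,0,-1, 0,0,0,-0.033,-0.032,0,-1, 0,0,0,-0.033,-0.032,0,-1, 0,0,0,-0.033,-0.032,0,-1, 0,0,0,-0.033,-0.032,0,-1]'
```

```text
time: 0.93
tool_pos: [338.7, 163.9, 237.7]
tcp_rot: [3.141, -0.0, 2.802]
contact_force: [0.2, -0.1, -0.1]
grip_width: 92.0
finger_force: 0.0
```

```bash
python3 -m inch '[0,0,0,-0.033,-0.032,0,-1, 0,0,0,-0.033,-0.032,0,-1, 0,0,0,-0.033,-0.032,0,-1, 0,0,0,-0.033,-0.032,0,-1, 0,0,0,-0.033,-0.032,0,-1, 0,0,0,-0.033,-0.032,0,-1, 0,0,0,-0.033,-0.032,0,-1, 0,0,0,-0.033,-0.032,0,-1, 0,0,0,-0.033,-0.032,0,-1, 0,0,0,-0.033,-0.032,0,-1]' && python3 -m inch '[0,0,0,-0.033,-0.032,0,-1, 0,0,0,-0.033,-0.032,0,-1, 0,0,0,-0.033,-0.032,0,-1, 0,0,0,-0.033,-0.032,0,-1, 0,0,0.0755,0,0,0,-1, 0,0,0.0755,0,0,0,-1, 0,0,0.0755,0,0,0,-1, 0,0,0.0755,0,0,0,-1, 0,0,0.0755,0,0,0,-1,0,0,0,0,0,0,-1]'
python3 - <<'E'
from h import *
c=capture("wrist");save(c,"w1.png");np.save("w1.npy",c,allow_pickle=True)
print(get_obs()["time"],c["pose"])
E
```

```text
time: 1.77
tool_pos: [502.4, -165.5, 237.3]
tcp_rot: [3.141, -0.001, 2.801]
contact_force: [1.7, -0.3, 0.2]
grip_width: 91.7
finger_force: 0.0
time: 2.6
tool_pos: [567.4, -295.4, 237.0]
tcp_rot: [-3.141, -0.001, 2.231]
contact_force: [-0.2, -0.5, 0.7]
grip_width: 91.9
finger_force: 0.0
2.65 [[ 7.89963949e-01 -5.92654813e-01 -1.57217146e-01  5.25161108e+02]
 [ 6.13150495e-01  7.62776617e-01  2.05470930e-01 -2.40893609e+02]
 [-1.85177321e-03 -2.58712398e-01  9.65952621e-01  3.83871768e+02]
 [ 0.00000000e+00  0.00000000e+00  0.00000000e+00  1.00000000e+00]]
```

View pics/w1.png

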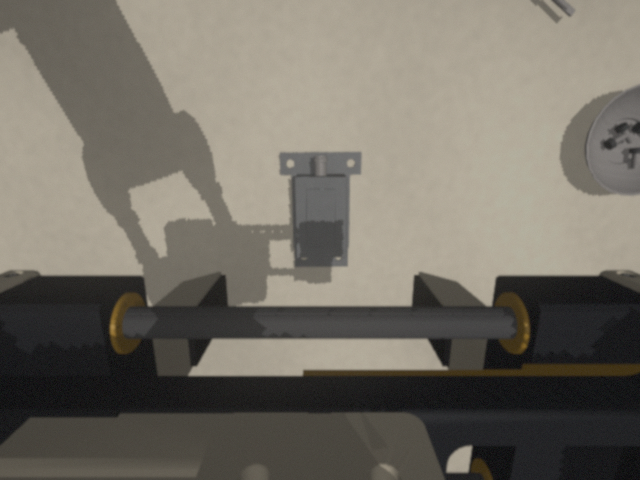

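The wrist view shows the cover with its wide end up. The wide holes are near (291,163) and (350,163), and the narrow ones faintly near (305,259) and (337,259). I'll locate them to sub-pixel.

```bash
cat >> h.py <<'E'
def blob(c,u,v,r=6,dark=False):
    g=cv2.cvtColor(c["image"],cv2.COLOR_RGB2GRAY).astype(float)
    u0,v0=int(u),int(v);w=g[v0-r:v0+r+1,u0-r:u0+r+1]
    w=(255-w) if dark else w
    w=np.clip(w-(np.median(w)+0.4*(w.max()-np.median(w))),0,None)
    y,x=np.mgrid[v0-r:v0+r+1,u0-r:u0+r+1];return (x*w).sum()/w.sum(),(y*w).sum()/w.sum()
E
python3 - <<'E'
from h import *
c=np.load("w1.npy",allow_pickle=True).item()
px=[blob(c,291,163),blob(c,350,163)];print(px)
P=[onplane(c,*p,1.5) for p in px];print(P,np.linalg.norm(P[0]-P[1]))
for k in(( -53,33),(-53,-33)):pass
# image left at wide end: decide by fit with both orders
for ids in([0,1],[1,0]): print(ids,*fit(P,ids))
cc=c["image"][145:275,270:370]
cv2.imwrite("pics/w1c.png",cv2.resize(cc[:,:,::-1],None,fx=4.5,fy=4.5,interpolation=cv2.INTER_CUBIC))
o=get_obs();print(o["tool_pos"],o["tcp_rot"])
E
```

```text
[(np.float64(289.8556053811659), np.float64(163.16233183856502)), (np.float64(350.1784877529286), np.float64(162.74696485623))]
[array([ 509.71731397, -274.46219393,    1.5       ]), array([ 561.12922021, -233.99342017,    1.5       ])] 65.42863098907324
[0, 1] [ 502.64182299 -212.58195584] 2.237651342402238 [0.28568451 0.28568451]
[1, 0] [ 568.20471118 -295.87365826] -0.903941311187555 [0.28568451 0.28568451]
[ 567.39124991 -295.36888868  237.15110309] [-3.14135273e+00 -1.04306722e-03  2.23757884e+00]
```

View pics/w1c.png

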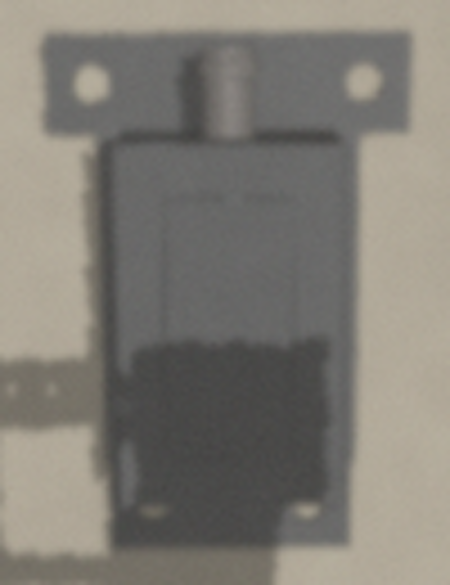

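The crop shows the hump, the breather at the wide end and the holes. Both views agree within 1 mm: centre (568.2,-295.8), yaw -0.904. I'll descend to TCP z ≈ 18.

```bash
python3 -m inch '[0,0,0,-0.001,0.0005,0.034,-1, 0,0,0,0,0,0.034,-1, 0,0,0,0,0,0.034,-1, 0,0,0,0,0,0.034,-1, 0,0,0,0,0,0.034,-1, 0,0,0,0,0,0.034,-1, 0,0,0,0,0,0.025,-1, 0,0,0,0,0,0.025,-1, 0,0,0,0,0,0.0195,-1, 0,0,0,0,0,0,-1]' && python3 -m inch '[0,0,0,0,0,0,-0.6, 0,0,0,0,0,0,-0.4, 0,0,0,0,0,0,-0.3, 0,0,0,0,0,0,-0.25, 0,0,0,0,0,0,-0.2,0,0,0,0,0,0,-0.2]'
```

```text
time: 3.48
tool_pos: [566.3, -294.4, 15.0]
tcp_rot: [-3.14, -0.007, 2.239]
contact_force: [-1.1, 0.4, -0.3]
grip_width: 91.8
finger_force: 0.0
time: 3.98
tool_pos: [568.6, -295.9, 19.6]
tcp_rot: [3.141, 0.001, 2.236]
contact_force: [-0.2, 0.2, -0.6]
grip_width: 57.3
finger_force: 0.0
```

```bash
python3 -m inch '[0,0,0,0,0,0,-0.18, 0,0,0,0,0,0,-0.16, 0,0,0,0,0,0,-0.14, 0,0,0,0,0,0,-0.13, 0,0,0,0,0,0,-0.13]'; python3 -m inch '[0,0,0,0,0,0,-0.12,0,0,0,0,0,0,-0.12]';python3 -m inch '[0,0,0,0,0,0,-0.11,0,0,0,0,0,0,-0.11]'
```

```text
time: 4.4
tool_pos: [568.7, -295.7, 19.0]
tcp_rot: [3.141, 0.0, 2.236]
contact_force: [0.6, 2.0, 0.0]
grip_width: 51.9
finger_force: 6.9
time: 4.57
tool_pos: [568.6, -295.7, 19.0]
tcp_rot: [3.141, 0.0, 2.236]
contact_force: [2.2, 1.7, 0.9]
grip_width: 51.7
finger_force: 30.0
time: 4.73
tool_pos: [568.6, -295.8, 19.0]
tcp_rot: [3.141, 0.0, 2.235]
contact_force: [2.6, 1.3, 1.4]
grip_width: 51.8
finger_force: 30.0
```

```bash
python3 -m inch '[0,0,0,0,0,0,-0.127,0,0,0,0,0,0,-0.127,0,0,0,0,0,0,-0.127]'
```

```text
time: 4.98
tool_pos: [568.5, -295.8, 19.0]
tcp_rot: [3.141, 0.0, 2.235]
contact_force: [2.4, 2.0, 2.0]
grip_width: 52.1
finger_force: 16.4
```

```bash
python3 -m inch '[0,0,0,0,0,-0.005,-0.127, 0,0,0,0,0,-0.01,-0.127, 0,0,0,0,0,-0.02,-0.127, 0,0,0,0,0,-0.03,-0.127, 0,0,0,0,0,-0.035,-0.127, 0,0,0,0,0,-0.035,-0.127, 0,0,0,0,0,-0.035,-0.127, 0,0,0,0,0,-0.025,-0.127, 0,0,0,0,0,-0.015,-0.127, 0,0,0,0,0,0,-0.127]'
```

```text
time: 5.82
tool_pos: [569.1, -296.8, 190.7]
tcp_rot: [3.14, 0.006, 2.235]
contact_force: [-0.4, 0.6, -2.0]
grip_width: 52.0
finger_force: 16.3
```

```bash
python3 -m inch '[0,0,0,0,0,0,-0.127,0,0,0,0,0,0,-0.127,0,0,0,0,0,0,-0.127]'
python3 - <<'E'
from h import *
c=capture("wrist");save(c,"w2.png");np.save("w2.npy",c,allow_pickle=True)
o=get_obs();print(o)
p,y=o["tool_pos"],o["tcp_rot"][2]
d=np.array([551.5,286.1])-p[:2]; print("shift",d[0]*np.cos(y)+d[1]*np.sin(y), d[0]*np.sin(y)-d[1]*np.cos(y), "turn tool z",-(0.2217+np.pi-y))
E
```

```text
time: 6.07
tool_pos: [567.6, -295.5, 185.2]
tcp_rot: [-3.141, -0.003, 2.235]
contact_force: [-0.1, -0.3, -2.2]
grip_width: 51.7
finger_force: 16.3
{'time': 6.1167, 'joint_positions': array([-5.99547350e-01,  5.96336025e-01,  1.25376146e+00, -4.10770380e-05,
        1.29440713e+00, -1.26422234e+00]), 'dq': array([ 0.00157409,  0.00049747, -0.00862106,  0.00142266,  0.00239429,
        0.00111787]), 'tau': array([-4.48447972e-03, -5.76596332e+01, -2.54687798e+01, -1.22445889e-02,
        1.09680954e-01,  9.11402196e-06]), 'tool_pos': array([ 567.7381325 , -295.50834664,  185.30194988]), 'tcp_rot': array([-3.14067619e+00, -2.76427122e-03,  2.23548131e+00]), 'contact_force': array([-0.35207749, -0.06945555, -2.49979534]), 'moment': array([-0.07205282,  0.02329218, -0.0135262 ]), 'finger_force': 16.33001700975001, 'grip_width': 51.51176588333216}
shift 467.80626432577264 345.96133438121024 turn tool z -1.127811341238587
```

View pics/w2.png

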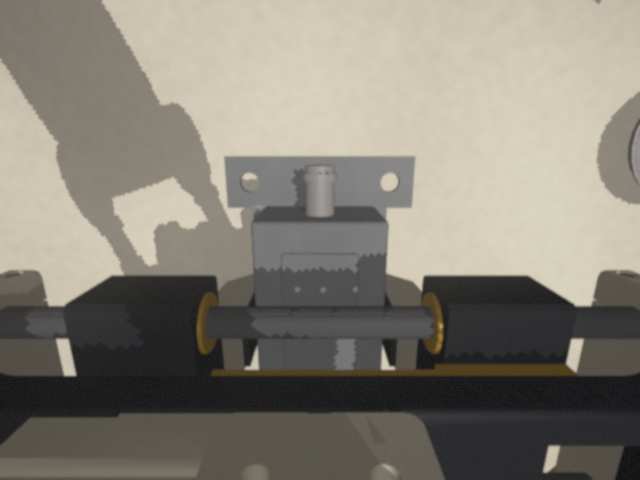

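The cover is held straight and level, with its wide holes at (249,182) and (390,182). Now I'll carry it to the head.

```bash
python3 -m inch '[0,0,0,0.01,0.0074,0,-0.127, 0,0,0,0.02,0.0148,0,-0.127, 0,0,0,0.032,0.0236,0,-0.127, 0,0,0,0.032,0.0236,0,-0.127, 0,0,0,0.032,0.0236,0,-0.127, 0,0,0,0.032,0.0236,0,-0.127, 0,0,0,0.032,0.0236,0,-0.127, 0,0,0,0.032,0.0236,0,-0.127, 0,0,0,0.032,0.0236,0,-0.127, 0,0,0,0.032,0.0236,0,-0.127]' && python3 -m inch '[0,0,0,0.032,0.0236,0,-0.127, 0,0,0,0.032,0.0236,0,-0.127, 0,0,0,0.032,0.0236,0,-0.127, 0,0,0,0.032,0.0236,0,-0.127, 0,0,0,0.032,0.0236,0,-0.127, 0,0,0,0.032,0.0236,0,-0.127, 0,0,0,0.032,0.0236,0,-0.127, 0,0,0,0.032,0.0236,0,-0.127, 0,0,0,0.028,0.0208,0,-0.127, 0,0,0,0.015,0.0117,0,-0.127]' && python3 -m inch '[0,0,-0.03,0,0,0,-0.127, 0,0,-0.06,0,0,0,-0.127, 0,0,-0.082,0,0,0,-0.127, 0,0,-0.082,0,0,0,-0.127, 0,0,-0.082,0,0,0,-0.127, 0,0,-0.082,0,0,0,-0.127, 0,0,-0.082,0,0,0,-0.127, 0,0,-0.082,0,0,0,-0.127, 0,0,-0.082,0,0,0,-0.127, 0,0,-0.06,0,0,0,-0.127]' && python3 -m inch '[0,0,-0.028,0,0,0,-0.127,0,0,0,0,0,0,-0.127,0,0,0,0,0,0,-0.127,0,0,0,0,0,0,-0.127,0,0,0,0,0,0,-0.127]'
```

```text
time: 6.95
tool_pos: [559.3, -9.4, 186.5]
tcp_rot: [-3.141, -0.001, 2.236]
contact_force: [1.1, 0.3, -1.7]
grip_width: 51.9
finger_force: 16.3
time: 7.78
tool_pos: [550.4, 289.4, 186.3]
tcp_rot: [-3.141, -0.001, 2.238]
contact_force: [-1.0, -0.3, -2.2]
grip_width: 51.9
finger_force: 16.3
time: 8.62
tool_pos: [551.4, 285.6, 186.5]
tcp_rot: [-3.141, -0.001, -2.956]
contact_force: [-0.4, 0.3, -1.9]
grip_width: 51.7
finger_force: 16.3
time: 9.03
tool_pos: [551.8, 285.8, 186.8]
tcp_rot: [3.142, -0.0, -2.921]
contact_force: [-0.0, -0.2, -1.8]
grip_width: 52.1
finger_force: 16.3
```

```bash
python3 - <<'E'
from h import *
o=get_obs();print(o["time"],o["tool_pos"],o["tcp_rot"],o["finger_force"])
for n in("top","wrist"):
    c=capture(n);np.save(n+"3.npy",c,allow_pickle=True)
    if n=="wrist":save(c,"w3.png");print(c["pose"])
E
```

```text
9.0333 [551.80252591 285.79923867 186.8234392 ] [ 3.14158841e+00 -1.60604804e-04 -2.92076009e+00] 16.329434369690716
[[-2.18741002e-01 -9.42620611e-01 -2.52227591e-01  4.84226724e+02]
 [ 9.75782617e-01 -2.11521860e-01 -5.57385573e-02  2.70065670e+02]
 [-8.11336117e-04 -2.58311606e-01  9.66061311e-01  3.33617008e+02]
 [ 0.00000000e+00  0.00000000e+00  0.00000000e+00  1.00000000e+00]]
```

View pics/w3.png

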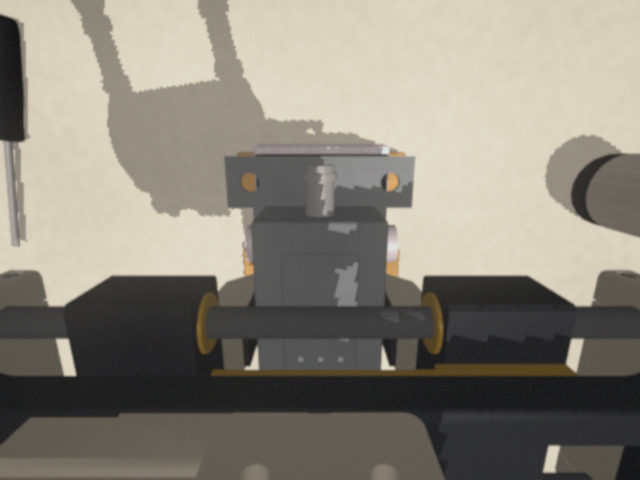

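The cover hides the head from the wrist camera here. I'll work out a back-off along the narrow direction that brings the head's wide holes into view beside the cover.

```bash
python3 - <<'E'
from h import *
c=np.load("wrist3.npy",allow_pickle=True).item();t=np.load("top3.npy",allow_pickle=True).item()
print(c["mtx"])
th=.2217;R=np.array([[np.cos(th),-np.sin(th)],[np.sin(th),np.cos(th)]])
for s in(0,60,80,100,120):
    print(s,[proj(c,np.r_[R@(h-[s,0])+[551.5,286.1],100]).round() for h in HX])
# held cover holes, underside height ~ tool z-19
px=[blob(c,250,182,12),blob(c,390,182,12)];print(px)
E
```

```text
[[344.55033946   0.         319.41858756]
 [  0.         344.55033946 239.17623273]
 [  0.           0.           1.        ]]
0 [array([370., 172.]), array([272., 172.]), array([348., 316.]), array([294., 316.])]
60 [array([374.,  74.]), array([268.,  74.]), array([350., 239.]), array([293., 239.])]
80 [array([375.,  38.]), array([267.,  38.]), array([350., 211.]), array([292., 211.])]
100 [array([377.,   0.]), array([265.,   1.]), array([351., 181.]), array([291., 181.])]
120 [array([378., -39.]), array([264., -39.]), array([351., 150.]), array([291., 150.])]
[(np.float64(249.05888586133815), np.float64(181.31221616712082)), (np.float64(391.7234557508155), np.float64(181.55540355677155))]
```

```bash
python3 -m inch '[0,0,0,-0.01,0,0,-0.127,0,0,0,-0.0275,0,0,-0.127,0,0,0,-0.0275,0,0,-0.127,0,0,0,-0.01,0,0,-0.127,0,0,0,0,0,0,-0.127,0,0,0,0,0,0,-0.127,0,0,0,0,0,0,-0.127,0,0,0,0,0,0,-0.127]'
python3 - <<'E'
from h import *
o=get_obs();print(o["time"],o["tool_pos"],o["tcp_rot"],o["finger_force"])
c=capture("wrist");np.save("w4.npy",c,allow_pickle=True)
cv2.imwrite("pics/w4.png",cv2.resize(c["image"][40:220,210:430,::-1],None,fx=3,fy=3,interpolation=cv2.INTER_CUBIC))
E
```

```text
time: 9.8
tool_pos: [609.6, 299.1, 187.1]
tcp_rot: [3.142, -0.0, -2.919]
contact_force: [-0.3, 0.1, -2.7]
grip_width: 51.9
finger_force: 16.3
9.8 [609.64309992 299.07620451 187.10009022] [ 3.14150698e+00 -4.40454862e-04 -2.91945895e+00] 16.32936431095004
```

View pics/w4.png

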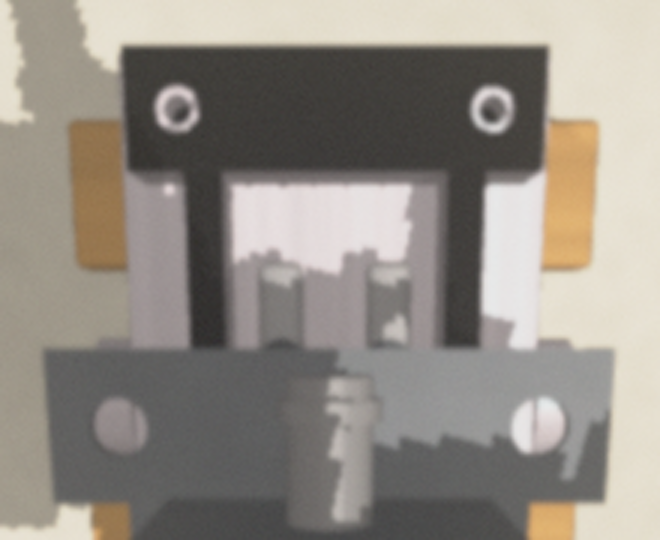

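The head's wide holes are at crop (176,108) and (492,109), i.e. image (268.7,76.0) and (374.0,76.3). The held cover's wide holes are at crop (120.5,426) and (538,426), i.e. image (250.2,182.0) and (389.3,182.0).

```bash
python3 - <<'E'
from h import *
c=np.load("w4.npy",allow_pickle=True).item()
# refine head rings: dark centre/bright ring -> centroid of bright over black gasket
g=cv2.cvtColor(c["image"],cv2.COLOR_RGB2GRAY).astype(float)
def ring(u,v,r=9):
    u,v=round(u),round(v);w=g[v-r:v+r+1,u-r:u+r+1]
    m=(w>90).astype(np.uint8);k=cv2.findContours(m,cv2.RETR_EXTERNAL,cv2.CHAIN_APPROX_NONE)[0];k=max(k,key=len)
    (x,y),rad=cv2.minEnclosingCircle(k);return x+u-r,y+v-r,rad
hp=[ring(374,76.3),ring(268.7,76)];print(hp)
H=[onplane(c,p[0],p[1],99.5) for p in hp]; ids=[0,1]
th,tt,r=None,None,None
tH,aH,rH=fit(H,ids);print("head",tH,aH,rH,np.linalg.norm(H[0]-H[1]))
for zc in(168,169.5):
    C=[onplane(c,389.3,182,zc),onplane(c,250.2,182,zc)]
    tC,aC,rC=fit(C,ids);print("cover",tC,aC,rC,np.linalg.norm(C[0]-C[1]))
o=get_obs();y=o["tcp_rot"][2];d=tH-tC
print("tool xy shift",d[0]*np.cos(y)+d[1]*np.sin(y),d[0]*np.sin(y)-d[1]*np.cos(y),"tool z turn",-(aH-aC),o["tool_pos"])
# same in camera for initial view (bench) check: cover centre vs tool
E
```

```text
[(373.6751823425293, 75.92335796356201, 8.734318733215332), (268.5, 75.8125, 8.560774803161621)]
head [551.66968609 286.19627148] 0.22038253250716 [0.1360038 0.1360038] 65.72799240038141
cover [609.50216019 298.42815332] 0.2215678083051856 [0.1835637 0.1835637] 66.3671273968024
cover [609.36056629 298.39603876] 0.22156780830518574 [0.11653317 0.11653317] 65.7669336688711
tool xy shift 58.96112747327659 0.8108186611397201 tool z turn 0.0011852757980257422 [609.74735001 299.10691407 187.21582749]
```

The head fit agrees with the top camera to 0.2 mm. I'll shift +59.0 mm along x and +0.8 mm along y, then lower part-way to about a 20 mm gap.

```bash
python3 -m inch '[0,0,0,0.01,0,0,-0.127,0,0,0,0.027,0.001,0,-0.127,0,0,0,0.027,0,0,-0.127,0,0,0,0.0097,0,0,-0.127,0,0,0,0,0,0,-0.127,0,0,0,0,0,0,-0.127]' && python3 -m inch '[0,0,0,0,0,0.01,-0.127,0,0,0,0,0,0.015,-0.127,0,0,0,0,0,0.015,-0.127,0,0,0,0,0,0.01,-0.127,0,0,0,0,0,0.005,-0.127,0,0,0,0,0,0.003,-0.127,0,0,0,0,0,0,-0.127,0,0,0,0,0,0,-0.127,0,0,0,0,0,0,-0.127]'
python3 - <<'E'
from h import *
o=get_obs();print(o["time"],o["tool_pos"],o["tcp_rot"],o["finger_force"])
c=capture("wrist");np.save("w5.npy",c,allow_pickle=True)
s=capture("scene");np.save("s5.npy",s,allow_pickle=True)
A=cv2.resize(c["image"][130:230,210:430,::-1],(660,300),interpolation=cv2.INTER_CUBIC)
u,v=proj(s,[551,286,110]).astype(int);print(u,v)
B=cv2.resize(s["image"][v-45:v+45,u-99:u+99,::-1],(660,300),interpolation=cv2.INTER_CUBIC)
cv2.imwrite("pics/w5.png",np.vstack([A,B]))
E
```

```text
time: 10.35
tool_pos: [553.1, 287.1, 187.8]
tcp_rot: [3.141, 0.002, -2.919]
contact_force: [-0.6, -0.2, -1.8]
grip_width: 51.8
finger_force: 16.3
time: 11.1
tool_pos: [553.1, 287.0, 141.2]
tcp_rot: [3.141, 0.001, -2.92]
contact_force: [-0.6, 0.6, -1.9]
grip_width: 51.6
finger_force: 16.3
11.1 [553.13949581 287.02295735 141.17405478] [ 3.14136978e+00  1.29287990e-03 -2.91963982e+00] 16.329392110928893
373 191
```

View pics/w5.png

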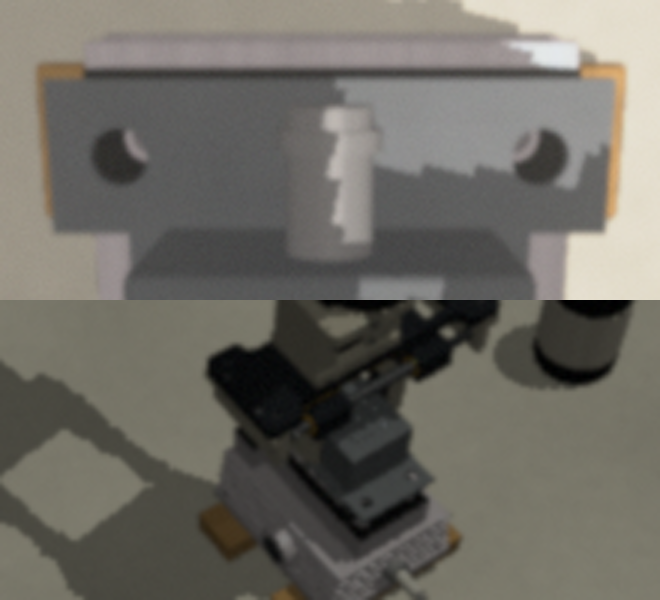

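The wrist view shows both head rings peeking symmetrically through the cover holes at crop (135,145) and (525,145), so the sideways alignment is good. In the scene view the cover sits level over the head with a clear gap. I'll make the final lowering, about 11.5 mm, with a +1 mm x trim.

```bash
python3 -m inch '[0,0,0,0.0013,0,0.003,-0.127,0,0,0,0,0,0.005,-0.127,0,0,0,0,0,0.004,-0.127,0,0,0,0,0,0.0024,-0.127,0,0,0,0,0,0,-0.127,0,0,0,0,0,0,-0.127,0,0,0,0,0,0,-0.127,0,0,0,0,0,0,-0.127,0,0,0,0,0,0,-0.127,0,0,0,0,0,0,-0.127]'
python3 - <<'E'
from h import *
o=get_obs();print(o["time"],o["tool_pos"],o["tcp_rot"],o["finger_force"],abs(o["dq"]).max())
c=capture("wrist")
A=cv2.resize(c["image"][150:215,220:420,::-1],(800,260),interpolation=cv2.INTER_CUBIC)
th=.2204;R=np.array([[np.cos(th),-np.sin(th)],[np.sin(th),np.cos(th)]])
for i in(0,1):  # red: where the head's gasket hole must be; green: cover hole centred over it, 11.5 mm up
    for z,col in((99.5,(0,0,255)),(111.5,(0,255,0))):
        q=np.array([proj(c,np.r_[R@(HX[i]+4.5*np.array([np.cos(a),np.sin(a)]))+[551.67,286.2],z]) for a in np.linspace(0,6.28,40)])
        cv2.polylines(A,[((q-[220,150]+.5)*4).astype(np.int32)],True,col,1)
cv2.imwrite("pics/w6.png",A)
E
```

```text
time: 12.03
tool_pos: [551.8, 286.7, 129.2]
tcp_rot: [3.141, 0.0, -2.92]
contact_force: [0.4, 0.3, -2.0]
grip_width: 52.2
finger_force: 16.3
12.0333 [551.76343786 286.66972497 129.15118771] [ 3.14145857e+00  2.92780525e-04 -2.91965834e+00] 16.329175955615938 0.0021131373115950724
```

View pics/w6.png

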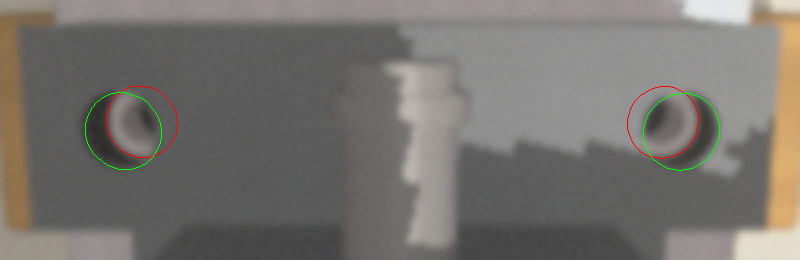

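The predicted head holes (red) and a centred cover hole (green) match the image within a fraction of a millimetre. The arm is still and the gap is about 10 mm, so I'm handing in.

```bash
python3 -c "
from plant import close_job; print(close_job())"
```

```text
the job is handed in; nothing more can be done
None
```

I handed the job in with the cover held still and level about 10 mm above the gasket, wide end over wide end, its holes lined up to well under 1 mm by the wrist camera (checked at the two wide-end holes) and gripped at about 16 N per finger; the hand-in call returned no verdict.

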